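Fit the long-stem dial gauge into the empty comparator stand

TASK

One of the two comparator stands has no dial gauge yet. Take the long-stem dial gauge out of the rack and lower its stem gently through both bushings of that empty stand, first the upper, then the lower, until the full-thickness stem shows below the lower bushing while the contact point stays clear above the bearing on the anvil. Finish while still holding the gauge there, upright and not pressed against the bushings, so that I can tighten the clamp screws, and leave the other gauges, the bearings, the setting ring and the screwdriver where they are.

Things in the scene. Friction and masses are not known exactly. Their poses are not given: they have to be found in the camera images.
- gauge: long-stem dial gauge, 0.3 kg, loose, hanging upright by its collar in one of the two rack holes. Origin at the end of its contact point, z up along the stem. Contact point 5 mm thick to z = 10, cone to z = 18, straight stem 12 mm thick to z = 113, collar 26 mm wide to z = 119, dial case above, cap to z = 181 mm.
- gauge_stem_end (a point): lower end of the gauge's full-thickness stem, on its axis, 18 mm above the contact point's end
- gauge_dial (a point): centre of the gauge's dial case, 147 mm above the contact point's end: an upright disc 56 mm across and 24 mm thick. Flat front (dial, strong acrylic window) faces the gauge's +x, flat back faces -x; it is gripped from above across these two faces, at this height.
- stand_1: left-hand comparator stand, fixed, yaw within 25 deg: grey foot 120 x 165 mm, C-frame column at y = -60 to -96 mm with a knob to y = -134, two arms ending in 36 mm square steel clamp blocks bored 15.5 mm on one vertical axis; slack black thumb screws to +x. Origin on that axis at the foot's underside, z up. Anvil below the bores, top z = 24 mm. Overall height 137 mm without gauge.
- stand_1_upper (a point): centre of the upper bushing's mouth on that stand, z = 137 mm; this bushing spans z = 120 to 137 mm
- stand_1_lower (a point): centre of the lower bushing's mouth on that stand, z = 87 mm; this bushing spans z = 72 to 87 mm
- stand_2: right-hand comparator stand, fixed, yaw within 25 deg: grey foot 120 x 165 mm, C-frame column at y = -60 to -96 mm with a knob to y = -134, two arms ending in 36 mm square steel clamp blocks bored 15.5 mm on one vertical axis; slack black thumb screws to +x. Origin on that axis at the foot's underside, z up. Anvil below the bores, top z = 24 mm. Overall height 137 mm without gauge.
- stand_2_upper (a point): centre of the upper bushing's mouth on that stand, z = 137 mm; this bushing spans z = 120 to 137 mm
- stand_2_lower (a point): centre of the lower bushing's mouth on that stand, z = 87 mm; this bushing spans z = 72 to 87 mm
- gauge_fitted: the same kind of long-stem gauge, already clamped in one of the two stands (that stand is taken; the other one is empty). Origin at the end of its contact point, on the bore axis of its stand; its dial case reaches 207 mm above the table. Cannot move.
- rack: open aluminium gauge rack 70 x 170 mm, 125 mm high, origin at the centre of its underside, long side along its y. Top plate z = 109 to 125 mm with two 15.5 mm holes on its centre line at y = -40 and +40 mm; gauges hang in them by the collar, stems visible below. Fixed.
- gauge_small: the other gauge in the rack, not wanted: dial 40 mm across, stem 8 mm thick and only 50 mm long. Origin at the end of its contact point; its top is 178 mm above the table, so a gauge carried low over it would hit it. Loose, to be left.
- bearing_anvil: ball bearing 28 mm across, 8 mm thick, lying on the anvil of the empty stand (its top 32 mm above the table), origin under its centre. Loose, to be left.
- bearing_1: loose ball bearing 35 mm across, 11 mm thick, lying on the table, origin under its centre
- bearing_2: another such bearing
- bearing_3: another such bearing
- master_ring: dark steel setting ring 52 mm across, 16 mm thick, lying on the table, origin under its centre
- screwdriver: screwdriver 160 mm long with a black handle, lying on the table
Mind the look-alikes: they are no part of the job. What is shaped like the gauge but purple is not meant.

How it is judged:
On the way, in this order (a step that is already met when the one before it is completed fails the run):
1. the long-stem gauge is drawn right out of the rack, its contact point above the rack's top (z of gauge in the frame of rack above 0.126 m), for 0.1 s.
2. its contact point has come out below the upper bushing of the empty stand (((horizontal distance between gauge and stand_1 below 0.006 m and z of gauge in the frame of stand_1 below 0.115 m) or (horizontal distance between gauge and stand_2 below 0.006 m and z of gauge in the frame of stand_2 below 0.115 m))), for 0.1 s.
At the end, for the whole second after the job is handed in: gauge still gripped, at rest, in both bushings of the empty stand: stem end on the bore axis within 3.5 mm and under 71.5 mm, contact point over 34 mm above the stand underside and within 4.5 mm of the axis, tilt under 3.4 deg, under 12 N on the stand, off the bearing; others within 30 mm (((horizontal distance between gauge_stem_end and stand_1 below 0.0035 m and horizontal distance between gauge and stand_1 below 0.0045 m and angle between the z axis of gauge and the z axis of stand_1, either way round below 0.06 rad and z of gauge_stem_end in the frame of stand_1 below 0.0715 m and z of gauge in the frame of stand_1 above 0.034 m and contact force between gauge and stand_1 below 12 N) or (horizontal distance between gauge_stem_end and stand_2 below 0.0035 m and horizontal distance between gauge and stand_2 below 0.0045 m and angle between the z axis of gauge and the z axis of stand_2, either way round below 0.06 rad and z of gauge_stem_end in the frame of stand_2 below 0.0715 m and z of gauge in the frame of stand_2 above 0.034 m and contact force between gauge and stand_2 below 12 N)) and contact force between the fingers and gauge above 2 N and contact force between gauge and bearing_anvil below 0.3 N and linear speed of gauge below 0.02 m/s and angular speed of gauge below 0.2 rad/s and distance of each of gauge_small, bearing_anvil, bearing_1, bearing_2, bearing_3, master_ring, screwdriver from where it was at the start of the episode below 0.03 m); the arm keeps its last pose, push and grip.
It fails at once if the gauge is rammed into a stand (over 40 N) (contact force between gauge and stand_1 above 40 N or contact force between gauge and stand_2 above 40 N).
It fails at once if a bystander is pushed more than 30 mm (distance of any of gauge_small, bearing_anvil, bearing_1, bearing_2, bearing_3, master_ring, screwdriver from where it was at the start of the episode above 0.03 m).
It also fails if it takes over 51 s, if anything falls off the work surface, if the arm or the gripper's body presses on something with over 40 N, if the wrist force passes 120 N, or if a joint passes its speed limit or range.

ROBOT

A 7-joint arm with a two-finger parallel gripper is mounted at the origin on the work surface. World frame = base frame: x ahead of the robot, y to its left, z up, the work surface at z = 0. Lengths are in m, angles in rad, forces in N, time in s.
With the tool pointing down it reaches from about 0.4 to 0.925 m from the base axis. Payload 5.6 kg.
Tool frame: the origin (TCP) lies midway between the tips of the shut fingers; the grasp point (between the pads) lies 19 mm behind it (grasp_offset is the distance from the TCP to the grasp point, in m); z points along the fingers, y is the direction in which the jaws open and shut (so a half turn about z gives the same grasp; the last joint's range is limited). The gripper opens to 85 mm and grips with 20 to 120 N. Pads are 22 mm wide; open, the fingers measure 114 mm over their backs; the gripper's body (76 mm by 85 mm) begins 54 mm behind the grasp point. The pads swing forward as they close: fully open they stand 13 mm farther back than shut.
Start: joints at [-1.197, 0.468, -0.012, 1.603, 0.006, 1.071, -0.056], TCP at [0.263, 0.594, 0.231] pointing down, gripper open.
Joint ranges: [-2.53, 2.53], [-0.31, 2.02], [-1.57, 1.55], [0.28, 2.44], [-1.29, 4.43], [0.15, 1.84], [-2.92, 2.92]. Speed limits (rad/s): [2.57, 2.57, 3.14, 3.14, 3.14, 3.14, 3.14].

INTERFACE

Orientations are given as a unit quaternion [w, x, y, z].
In Python, from bench import * gives the robot as it stands.
- The arm moves only by the tool apply_moves, never from a script. Its argument "commands" is a list of rows, each an object of numbers: "jaw": the closure, from 0 (fully open) to 1 (shut); "dx", "dy", "dz": the shift along the tool's x, y, z in m; "roll": the turn about the tool's z in rad. A call has 1 to 12 rows; each row is the pose to reach, as a shift and turn from the pose commanded when the call began, along the tool's axes at that moment; what a row does not reach only later rows make up. A row lasts 1/8 s, in which the tool goes at most 62.5 mm and 10.7 degrees, less where a joint would pass 70% of its speed; a pose out of reach is approached as far as the arm can. A call with a gripper value outside its range is refused whole. The fingers move at their own pace and stop on an object; "grip_force" is the grip in N (left out, the last holds). Time passes only in rows, so rows that repeat a pose let the fingers close. It gives the time, the measured TCP pose, the force and the opening at its end, in the units of the state.
- read_state(): the state, without advancing time (a new reading comes with each control period).
- capture(name): name is "scene" or "top" or "wrist"; returns a dict with "image" (384x512x3 uint8, red, green, blue), "depth" (384x512 float32, m along the optical axis (not along the pixel's ray), 0 where there is no reading), "intrinsics" (3x3 intrinsics, pixels), "k1" (the pictures are not rectified: a ray, as slopes to the right and down, at radius r is drawn at 1 + k1 r^2 times it, then the intrinsics apply), "eye" and "orientation" of the camera in the world; the wrist camera has in their place "mount" (4x4, takes a point from camera to tool coordinates, whose origin is the TCP and whose axes are the flange's). Camera axes: x right, y up, looking along -z (the intrinsics and any distortion apply to the point x, -y, -z); pixel columns grow to the right and rows downward; lengths in m; the calibration is good to about 2 mm. A picture is of the moment at which its call begins: read the wrist's pose just before it.
- sign_off(): hands the job in, once; it reports no verdict.
Trained networks look in the newest picture that a camera, given by its name, has taken for a name from the list of things; names that differ only in an ending like _2 or _b are one class to them, and where a whole thing is asked for, a point or a joint stands for the part that bears it (a point fixed in the world has none). Each returns a list of dicts, best first, with "p" (0 to 1); they miss things now and then, are a little off and sometimes report something else, mostly with a low value. They report only what shows in the picture. A call takes as long as a camera call. They do not tell look-alikes from the thing itself.
- boxes_of(camera, thing): "at" ([x, y, z] in m, in the coordinates of the camera as it stood for that picture, good to about 4 mm: the middle of the surface that is visible of it).
- masks_of(camera, thing): "pixels" (384x512 bool, what is visible of it).
The state is a dict: "time_s": time; "joint_positions": joint angles; "dq": joint speeds; "effort": joint torques, N m; "position": TCP position; "ee_rot": TCP orientation; "ft_force": force on the tool from outside, world axes, zero at the start; "moment": the same for the moment, N m; "opening": finger opening in m.
Only numpy, scipy, OpenCV 4.12 (cv2) and the standard library are available. Lean on these libraries where they do the work, as an engineer would, in place of code of your own. Each camera call takes 0.05 s, during which the arm holds its last target.

## Working session

There is one attempt and no reset: what is moved stays moved. The work goes in short steps, Python scripts to look and compute and a tool call to move; the robot and the scene stay as the last step left them, time stands still between calls to the robot, and variables do not carry over. Pictures are saved under pics/ and viewed, and the job is handed in when it is done.

Besides the shell and the picture viewer there is one more tool, called after ">>>" by a JSON object that holds its "fn" and its "kwargs", one argument or row to a line. apply_moves: Moves the arm, as the interface text tells. Its arguments: {"type":"object","properties":{"commands":{"type":"array"},"grip_force":{"type":"number"}},"required":["commands"]}

```bash
mkdir -p pics; ls; cat > h.py <<'E'
from bench import *
import numpy as np, cv2
from scipy.spatial.transform import Rotation as R
def Rq(q): return R.from_quat([q[1],q[2],q[3],q[0]]).as_matrix()
def campose(c,s=None):
    if 'eye' in c: 
        o=np.array(c['orientation']); 
        return (Rq(o) if o.size==4 else o), np.array(c['eye'])
    M=np.array(c['mount']); Rt=Rq(s['ee_rot']); 
    return Rt@M[:3,:3], Rt@M[:3,3]+np.array(s['position'])
def rays(c,uv):
    K=np.array(c['intrinsics']);uv=np.asarray(uv,float).reshape(-1,2)
    d=np.stack([(uv[:,0]-K[0,2])/K[0,0],(uv[:,1]-K[1,2])/K[1,1]],1)
    x=d.copy()
    for _ in range(20): x=d/(1+c['k1']*(x**2).sum(1,keepdims=True))
    return x
def pts(c,uv,s=None,depth=None):
    x=rays(c,uv);uv=np.asarray(uv).reshape(-1,2).astype(int)
    z=c['depth'][uv[:,1],uv[:,0]] if depth is None else depth
    P=np.stack([x[:,0]*z,-x[:,1]*z,-z],1)
    Rm,t=campose(c,s); return P@Rm.T+t
def cloud(c,s=None):
    h,w=c['depth'].shape; u,v=np.meshgrid(np.arange(w),np.arange(h))
    return pts(c,np.stack([u.ravel(),v.ravel()],1),s).reshape(h,w,3)
def proj(c,P,s=None):
    Rm,t=campose(c,s); q=(np.asarray(P).reshape(-1,3)-t)@Rm
    x=np.stack([q[:,0]/-q[:,2],-q[:,1]/-q[:,2]],1); x=x*(1+c['k1']*(x**2).sum(1,keepdims=True))
    K=np.array(c['intrinsics']); return x*[K[0,0],K[1,1]]+[K[0,2],K[1,2]]
def save(c,n): cv2.imwrite('pics/'+n+'.png',c['image'][:,:,::-1])
E
python3 - <<'E'
from h import *
s=read_state();print(s)
for n in ['scene','top','wrist']:
    s=read_state();c=capture(n);save(c,n+'0');np.save('pics/%s0.npy'%n,c,allow_pickle=True)
    print(n,c['intrinsics'],c['k1'],campose(c,s))
    for t in ['gauge','gauge_dial','stand_1','stand_1_upper','gauge_fitted','rack','gauge_small','bearing_anvil','bearing_1','master_ring','screwdriver']:
        try:
            for b in boxes_of(n,t)[:4]:
                Rm,t0=campose(c,s); print(t,round(b['p'],2),np.round(Rm@np.array(b['at'])+t0,3))
        except Exception as e: print(t,e)
E
```

```text
pics
{'time_s': 0.0, 'joint_positions': array([-1.19698655,  0.46839238, -0.01162384,  1.60360061,  0.00599516,
        1.07138936, -0.05626419]), 'dq': array([ 6.77772288e-04,  2.02073635e-03, -3.40027997e-04, -1.85103742e-04,
        4.41820745e-06, -1.10991664e-03,  4.09399340e-04]), 'effort': array([-1.13372696e-04, -5.32380939e+01,  2.12344900e-02, -2.51300991e+01,
        1.13214977e-02,  7.52413762e-03,  1.06903457e-05]), 'position': array([0.2629785 , 0.5938316 , 0.23033799]), 'ee_rot': array([-1.27859228e-04,  2.06905278e-01,  9.78360586e-01, -8.68116472e-04]), 'ft_force': array([-0.11509284,  0.1783744 ,  0.72947219]), 'moment': array([-0.02558856, -0.00805905,  0.03948776]), 'opening': 0.08527766528537553}
scene [[393.53889957   0.         256.36775808]
 [  0.         393.53889957 196.48439216]
 [  0.           0.           1.        ]] -0.10926828819835081 (array([[ 0.35365922, -0.76493578,  0.53832927],
       [ 0.93535244,  0.2852726 , -0.20913   ],
       [ 0.00640043,  0.57748835,  0.81637383]]), array([ 0.98449199, -0.15880086,  0.79687935]))
gauge 0.7 [ 0.522 -0.07 
[... 1579 characters left out ...]
small 0.82 [0.504 0.016 0.16 ]
bearing_1 0.59 [0.687 0.009 0.011]
bearing_1 0.56 [0.69  0.125 0.013]
bearing_1 0.46 [0.392 0.129 0.006]
master_ring 0.76 [ 0.723 -0.148  0.015]
screwdriver 0.74 [ 0.41  -0.073  0.024]
wrist [[316.80938868   0.         255.68877824]
 [  0.         316.80938868 192.76647247]
 [  0.           0.           1.        ]] 0.008027522501141403 (array([[ 4.04447131e-01, -8.72654587e-01, -2.73672231e-01],
       [ 9.14561037e-01,  3.86173945e-01,  1.20198981e-01],
       [ 7.92892937e-04, -2.98904092e-01,  9.54282828e-01]]), array([0.1939282 , 0.62596584, 0.3735038 ]))
gauge 0.52 [0.478 0.368 0.005]
stand_1 0.49 [0.478 0.365 0.006]
stand_1_upper 0.38 [0.478 0.363 0.002]
```

View pics/scene0.png

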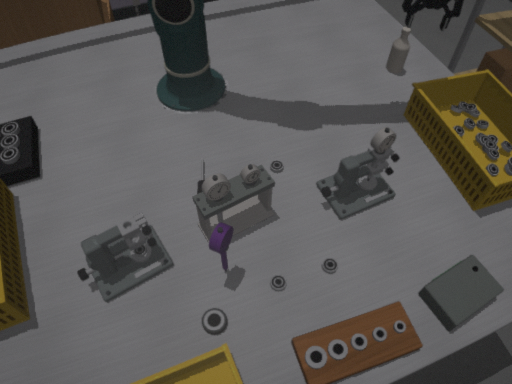

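View pics/top0.png

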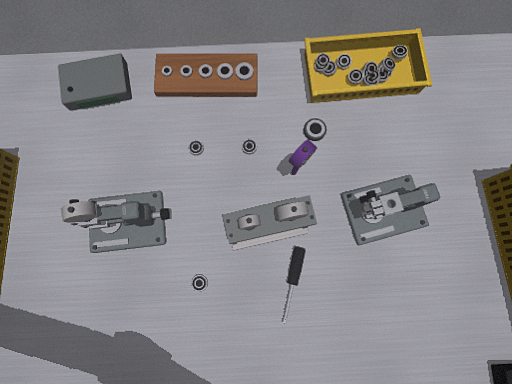

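```bash
python3 - <<'E'
import numpy as np
from h import *
for n in ['scene','top']:
    c=np.load(f'pics/{n}0.npy',allow_pickle=True).item(); C=cloud(c)
    for nm,box in {'stand':(.4,.68,-.42,-.17),'rack':(.4,.68,-.13,.12)}.items():
        m=(C[...,0]>box[0])&(C[...,0]<box[1])&(C[...,1]>box[2])&(C[...,1]<box[3])&(c['depth']>0)
        z=C[m][:,2]; print(n,nm,np.histogram(z,bins=np.arange(0,.22,.01)))
E
```

```text
scene stand (array([4849, 1861,  313,  194,   81,  165,   92,  143,  526,  119,   59,
         47,  201,  999,    8,    0,    0,    0,    0,    0,    0]), array([0.  , 0.01, 0.02, 0.03, 0.04, 0.05, 0.06, 0.07, 0.08, 0.09, 0.1 ,
       0.11, 0.12, 0.13, 0.14, 0.15, 0.16, 0.17, 0.18, 0.19, 0.2 , 0.21]))
scene rack (array([5078,  212,   77,   81,   79,   74,   72,   61,   57,   42,   23,
        212, 1274,   98,  161,  232,  356,  353,  198,   20,    0]), array([0.  , 0.01, 0.02, 0.03, 0.04, 0.05, 0.06, 0.07, 0.08, 0.09, 0.1 ,
       0.11, 0.12, 0.13, 0.14, 0.15, 0.16, 0.17, 0.18, 0.19, 0.2 , 0.21]))
top stand (array([4504, 2671,  121,   12,    7,    7,    9,   26,  235,   24,   14,
         14,   88, 1117,    3,    0,    0,    0,    0,    0,    0]), array([0.  , 0.01, 0.02, 0.03, 0.04, 0.05, 0.06, 0.07, 0.08, 0.09, 0.1 ,
       0.11, 0.12, 0.13, 0.14, 0.15, 0.16, 0.17, 0.18, 0.19, 0.2 , 0.21]))
top rack (array([6245,  134,  289,   11,    6,    9,    7,    1,    0,    0,    3,
         41, 1888,   26,   53,  113,  324,  385,  277,   24,    0]), array([0.  , 0.01, 0.02, 0.03, 0.04, 0.05, 0.06, 0.07, 0.08, 0.09, 0.1 ,
       0.11, 0.12, 0.13, 0.14, 0.15, 0.16, 0.17, 0.18, 0.19, 0.2 , 0.21]))
```

```bash
python3 - <<'E'
import numpy as np
from h import *
c=np.load('pics/top0.npy',allow_pickle=True).item(); d=np.load('pics/scene0.npy',allow_pickle=True).item()
a=cv2.resize(c['image'][165:265,210:450],None,fx=3,fy=3,interpolation=2)
b=cv2.resize(d['image'][150:300,70:290],None,fx=3,fy=3,interpolation=2)
cv2.imwrite('pics/ca.png',a[:,:,::-1]);cv2.imwrite('pics/cb.png',b[:,:,::-1])
for n,c in (('top',c),('scene',d)):
    C=cloud(c); ok=c['depth']>0
    def sel(x0,x1,y0,y1,z0,z1): return C[ok&(C[...,0]>x0)&(C[...,0]<x1)&(C[...,1]>y0)&(C[...,1]<y1)&(C[...,2]>z0)&(C[...,2]<z1)]
    for nm,P in (('foot',sel(.38,.68,-.42,-.17,.008,.02)),('sttop',sel(.4,.68,-.42,-.17,.128,.145)),('racktop',sel(.4,.6,-.16,.12,.118,.130)),('g',sel(.4,.57,-.11,-.03,.15,.2)),('s',sel(.4,.57,-.03,.06,.14,.2))):
        r=cv2.minAreaRect((P[:,:2]*1000).astype(np.float32)); print(n,nm,len(P),r,np.round(np.median(P,0),4),P[:,2].max())
E
```

```text
top foot 2691 ((532.04638671875, -283.73211669921875), (120.36956024169922, 162.89930725097656), 12.998357772827148) [ 0.5142 -0.2798  0.0158] 0.01995702156743029
top sttop 1149 ((532.1399536132812, -280.37652587890625), (48.862117767333984, 133.34922790527344), 4.519944190979004) [ 0.5329 -0.273   0.1364] 0.1403611631906132
top racktop 1894 ((507.7450866699219, -25.233810424804688), (56.30765151977539, 170.3333282470703), 10.252143859863281) [ 0.5015 -0.0184  0.1252] 0.1299850610128338
top g 469 ((514.5025634765625, -64.09622955322266), (24.12802505493164, 54.90379333496094), 9.011408805847168) [ 0.5124 -0.0616  0.1821] 0.19595361374471265
top s 276 ((500.8704833984375, 14.37879467010498), (20.96946907043457, 39.884765625), 10.325209617614746) [0.4988 0.0143 0.1671] 0.1792515148174313
scene foot 1897 ((533.4347534179688, -284.19586181640625), (118.86414337158203, 165.9481658935547), 13.527917861938477) [ 0.5641 -0.2791  0.0163] 0.019952388555989464
scene sttop 1057 ((530.87890625, -280.54083251953125), (51.364524841308594, 135.8679962158203), 4.492051124572754) [ 0.5356 -0.2775  0.1366] 0.14141865339426707
scene racktop 1303 ((506.81219482421875, -24.439590454101562), (58.773338317871094, 170.790771484375), 10.322319030761719) [ 0.5179 -0.0231  0.1253] 0.12983894229209736
scene g 507 ((514.0133056640625, -64.57292938232422), (26.168474197387695, 54.45073318481445), 9.776782989501953) [ 0.5224 -0.0666  0.1765] 0.1955112918577624
scene s 277 ((499.9405822753906, 15.061195373535156), (22.458932876586914, 39.99338912963867), 7.520900249481201) [0.5066 0.0116 0.1626] 0.17888391751573995
```

View pics/ca.png

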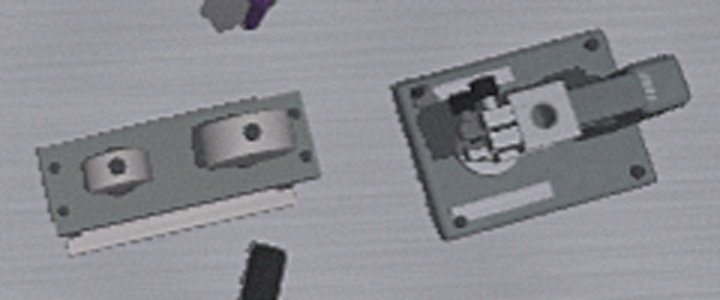

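View pics/cb.png

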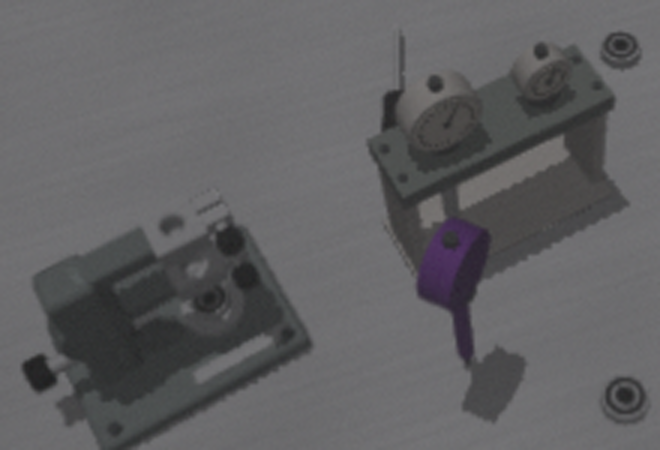

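```bash
cat >> h.py <<'E'
def go(P,yaw=None,s=None):
    """target TCP, yaw (deg) of tool y -> move numbers (from measured pose)"""
    s=s or read_state(); T=Rq(s['ee_rot']); d=T.T@(np.array(P)-s['position'])
    y=np.degrees(np.arctan2(T[1,1],T[0,1])); r=0
    if yaw is not None: r=np.radians(-((yaw-y+90)%180-90))
    print('d',np.round(d,4),'roll',round(r,4),'yaw now',round(y,2),'tcp',np.round(s['position'],4),'toolz',np.round(T[:,2],4))
E
python3 -c "
from h import *
go([.510,-.065,.28],10)"
```

```text
d [-0.4927 -0.503  -0.0487] roll 0.9794 yaw now 66.12 tcp [0.2632 0.5944 0.2313] toolz [ 0.  0. -1.]
```

>>> {"fn": "apply_moves", "kwargs": {
  "commands": [
    {"jaw": 0,"dx": -0.05,"dy": -0.05,"dz": -0.049,"roll": 0},
    {"dx": -0.493,"dy": -0.503,"dz": -0.049,"roll": 0.98,"jaw": 0},
    {"dx": -0.493,"dy": -0.503,"dz": -0.049,"roll": 0.98,"jaw": 0},
    {"dx": -0.493,"dy": -0.503,"dz": -0.049,"roll": 0.98,"jaw": 0},
    {"dx": -0.493,"dy": -0.503,"dz": -0.049,"roll": 0.98,"jaw": 0},
    {"dx": -0.493,"dy": -0.503,"dz": -0.049,"roll": 0.98,"jaw": 0},
    {"dx": -0.493,"dy": -0.503,"dz": -0.049,"roll": 0.98,"jaw": 0},
    {"dx": -0.493,"dy": -0.503,"dz": -0.049,"roll": 0.98,"jaw": 0},
    {"dx": -0.493,"dy": -0.503,"dz": -0.049,"roll": 0.98,"jaw": 0},
    {"dx": -0.493,"dy": -0.503,"dz": -0.049,"roll": 0.98,"jaw": 0},
    {"dx": -0.493,"dy": -0.503,"dz": -0.049,"roll": 0.98,"jaw": 0},
    {"dx": -0.493,"dy": -0.503,"dz": -0.049,"roll": 0.98,"jaw": 0}
  ]
}}

```text
time_s: 3.3
position: [0.5109, -0.0692, 0.2809]
ee_rot: [0.001, 0.645, 0.764, 0.0]
ft_force: [0.4, 0.9, 0.2]
opening: 0.0855
```

```bash
cat > look.py <<'E'
import sys
from h import *
n=sys.argv[1]
for k in sys.argv[2:]:
    s=read_state();c=capture(k);save(c,k+n);c['s']=s;np.save(f'pics/{k}{n}.npy',c,allow_pickle=True)
E
python3 look.py 1 wrist; python3 - <<'E'
from h import *
c=np.load('pics/wrist1.npy',allow_pickle=True).item();s=c['s'];print(s['position'],s['ft_force'])
C=cloud(c,s); ok=c['depth']>0
def sel(x0,x1,y0,y1,z0,z1): return C[ok&(C[...,0]>x0)&(C[...,0]<x1)&(C[...,1]>y0)&(C[...,1]<y1)&(C[...,2]>z0)&(C[...,2]<z1)]
for nm,P in (('racktop',sel(.4,.6,-.16,.12,.118,.130)),('g',sel(.4,.57,-.11,-.03,.15,.2)),('s',sel(.4,.57,-.03,.06,.14,.2))):
    r=cv2.minAreaRect((P[:,:2]*1000).astype(np.float32)); print(nm,len(P),r,np.round(np.median(P,0),4),P[:,2].max())
go([.5141,-.0643,.20],10)
E
```

```text
[ 0.51090237 -0.0691525   0.2808554 ] [0.42493384 0.88136504 0.20061718]
racktop 7984 ((507.07000732421875, -23.822296142578125), (56.22254943847656, 169.87060546875), 10.289386749267578) [ 0.5017 -0.0088  0.1246] 0.12997087960164455
g 1953 ((514.4774169921875, -61.458839416503906), (25.088890075683594, 52.86956024169922), 8.82050609588623) [ 0.5131 -0.0559  0.1829] 0.19411617767624686
s 1367 ((500.7867431640625, 15.203483581542969), (21.482633590698242, 38.77823257446289), 9.743914604187012) [0.5001 0.0153 0.1678] 0.17814343467127994
d [0.0071 0.0036 0.081 ] roll -0.0077 yaw now 9.56 tcp [ 0.5116 -0.0716  0.281 ] toolz [ 0.0023 -0.003  -1.    ]
```

View pics/wrist1.png

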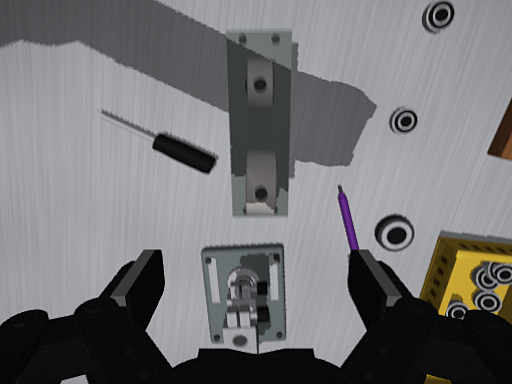

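```bash
python3 - <<'E'
from h import *
for n in ('top0','scene0','wrist1'):
    c=np.load(f'pics/{n}.npy',allow_pickle=True).item();s=c.get('s');h=cv2.cvtColor(c['image'],cv2.COLOR_RGB2HSV)
    m=(h[...,0]>125)&(h[...,0]<160)&(h[...,1]>90)&(c['depth']>0)
    P=cloud(c,s)[m]; P=P[(np.abs(P[:,0]-.6)<.1)&(np.abs(P[:,1]+.1)<.1)]; print(n,len(P),np.percentile(P,[1,50,99],axis=0).round(3).tolist())
go([.5141,-.0643,.20],10)
E
```

```text
top0 340 [[0.6, -0.112, 0.028], [0.618, -0.086, 0.17], [0.643, -0.068, 0.177]]
scene0 268 [[0.605, -0.112, 0.155], [0.63, -0.096, 0.171], [0.646, -0.072, 0.176]]
wrist1 1143 [[0.502, -0.172, 0.009], [0.57, -0.058, 0.329], [0.671, -0.044, 0.37]]
d [0.0071 0.0036 0.081 ] roll -0.0077 yaw now 9.56 tcp [ 0.5116 -0.0716  0.281 ] toolz [ 0.0023 -0.003  -1.    ]
```

>>> {"fn": "apply_moves", "kwargs": {
  "commands": [
    {"jaw": 0.45,"dx": 0.005,"dy": 0.003,"dz": 0.04,"roll": -0.008},
    {"jaw": 0.45,"dx": 0.005,"dy": 0.003,"dz": 0.04,"roll": -0.008},
    {"jaw": 0.45,"dx": 0.005,"dy": 0.003,"dz": 0.04,"roll": -0.008},
    {"jaw": 0.45,"dx": 0.005,"dy": 0.003,"dz": 0.04,"roll": -0.008}
  ]
}}

```text
time_s: 3.85
position: [0.5131, -0.0597, 0.2417]
ee_rot: [0.001, 0.64, 0.769, 0.001]
ft_force: [-0.3, -0.8, -0.5]
opening: 0.0471
```

```bash
python3 look.py 2 wrist; python3 - <<'E'
from h import *
c=np.load('pics/wrist2.npy',allow_pickle=True).item();s=c['s'];print(s['position'],s['ft_force'],s['dq'].round(3))
C=cloud(c,s); ok=c['depth']>0
def sel(x0,x1,y0,y1,z0,z1): return C[ok&(C[...,0]>x0)&(C[...,0]<x1)&(C[...,1]>y0)&(C[...,1]<y1)&(C[...,2]>z0)&(C[...,2]<z1)]
for nm,P in (('racktop',sel(.4,.6,-.16,.12,.118,.130)),('g',sel(.4,.57,-.11,-.03,.15,.2)),('s',sel(.4,.57,-.03,.06,.14,.2))):
    r=cv2.minAreaRect((P[:,:2]*1000).astype(np.float32)); print(nm,len(P),r,np.round(np.median(P,0),4),P[:,2].max())
go([.5141,-.0643,.140],9.5)
E
```

```text
[ 0.51312565 -0.0597373   0.24167495] [-0.30136928 -0.8416113  -0.46229603] [-0.    -0.     0.001  0.004 -0.002 -0.005  0.003]
racktop 10082 ((507.0717468261719, -23.94849395751953), (56.18870544433594, 169.98663330078125), 10.244864463806152) [ 0.5016 -0.0077  0.1246] 0.1296478379785725
g 2588 ((514.6138305664062, -61.80785369873047), (24.900720596313477, 53.96195983886719), 9.417654991149902) [ 0.5131 -0.0542  0.1827] 0.19406054090061842
s 1824 ((500.41259765625, 15.76751708984375), (21.117101669311523, 39.50648880004883), 10.006966590881348) [0.4999 0.0163 0.1677] 0.17837254452379
d [-0.0047 -0.      0.1015] roll 0.0164 yaw now 10.44 tcp [ 0.513  -0.0597  0.2415] toolz [ 2.2e-03  3.0e-04 -1.0e+00]
```

View pics/wrist2.png

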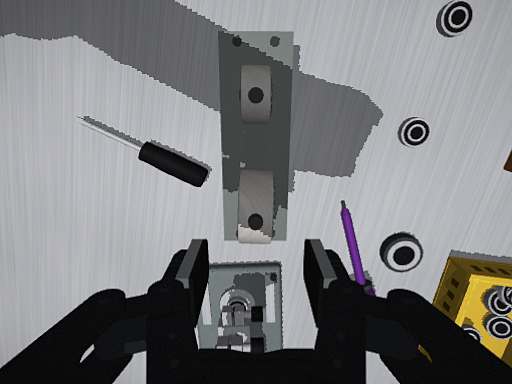

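>>> {"fn": "apply_moves", "kwargs": {
  "commands": [
    {"jaw": 0.45,"dx": -0.004,"dy": 0.0,"dz": 0.03,"roll": 0.008},
    {"jaw": 0.45,"dx": -0.004,"dy": 0.0,"dz": 0.06,"roll": 0.008},
    {"jaw": 0.45,"dx": -0.004,"dy": 0.0,"dz": 0.085,"roll": 0.008},
    {"jaw": 0.45,"dx": -0.004,"dy": 0.0,"dz": 0.1,"roll": 0.008},
    {"jaw": 0.45,"dx": -0.004,"dy": 0.0,"dz": 0.1,"roll": 0.008},
    {"jaw": 0.45,"dx": -0.004,"dy": 0.0,"dz": 0.1,"roll": 0.008}
  ]
}}

```text
time_s: 4.65
position: [0.5139, -0.0638, 0.1413]
ee_rot: [0.001, 0.643, 0.766, 0.001]
ft_force: [-0.9, -1.0, -0.2]
opening: 0.0467
```

```bash
python3 look.py 3 wrist scene; python3 - <<'E'
from h import *
d=np.load('pics/scene3.npy',allow_pickle=True).item()
b=cv2.resize(d['image'][130:300,130:330],None,fx=3,fy=3,interpolation=2)
cv2.imwrite('pics/cb3.png',b[:,:,::-1])
go([.5141,-.0635,.140],10)
E
```

```text
d [0.0002 0.0003 0.0013] roll -0.0007 yaw now 9.96 tcp [ 0.5139 -0.0637  0.1413] toolz [ 2.e-03  2.e-04 -1.e+00]
```

View pics/wrist3.png

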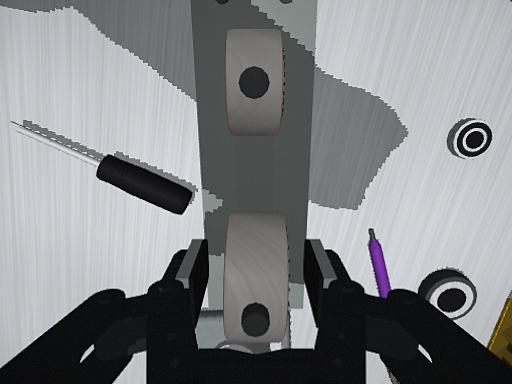

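View pics/cb3.png

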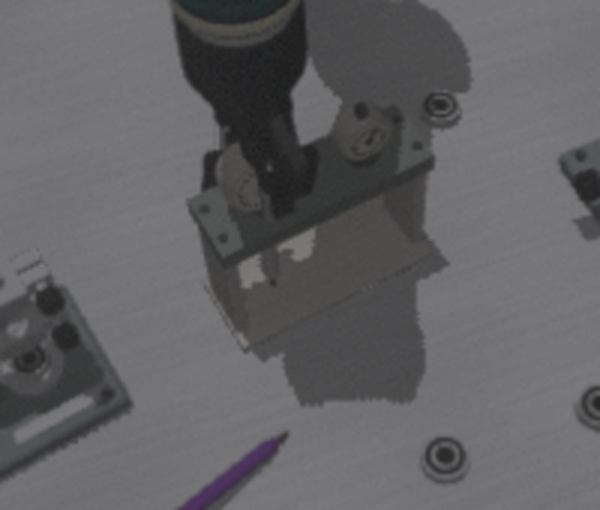

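```bash
python3 look.py 3 top; python3 - <<'E'
from h import *
c=np.load('pics/top3.npy',allow_pickle=True).item()
for t in ['master_ring','bearing_1','screwdriver','gauge_small']:
    for b in boxes_of('top',t)[:3]:
        Rm,t0=campose(c); print(t,round(b['p'],2),np.round(Rm@np.array(b['at'])+t0,3))
E
```

```text
master_ring 0.45 [ 0.741 -0.155  0.014]
bearing_1 0.72 [0.687 0.009 0.013]
bearing_1 0.68 [0.393 0.129 0.007]
bearing_1 0.5 [0.691 0.126 0.012]
gauge_small 0.84 [0.503 0.018 0.16 ]
```

View pics/top3.png

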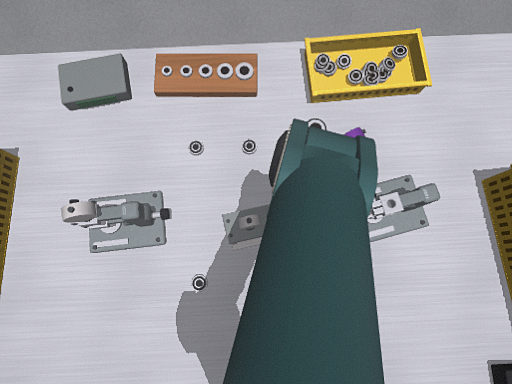

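View pics/scene3.png

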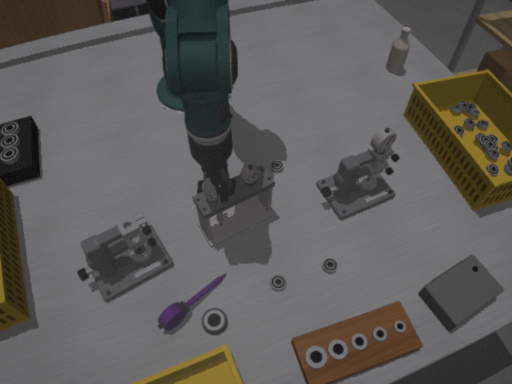

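>>> {"fn": "apply_moves", "kwargs": {
  "commands": [
    {"jaw": 1,"dx": 0,"dy": 0,"dz": 0.001,"roll": 0},
    {"jaw": 1,"dx": 0,"dy": 0,"dz": 0.001,"roll": 0},
    {"jaw": 1,"dx": 0,"dy": 0,"dz": 0.001,"roll": 0},
    {"jaw": 1,"dx": 0,"dy": 0,"dz": 0.001,"roll": 0},
    {"jaw": 1,"dx": 0,"dy": 0,"dz": 0.001,"roll": 0}
  ],
  "grip_force": 50
}}

```text
time_s: 5.62
position: [0.5132, -0.0636, 0.1393]
ee_rot: [0.0, 0.643, 0.766, 0.0]
ft_force: [-0.3, 1.1, 0.9]
opening: 0.0237
```

```bash
python3 look.py 4 wrist; python3 - <<'E'
from h import *
s=read_state();print(s['ft_force'],s['opening']);go([.5141,-.0635,.140],10)
E
```

```text
[1.33635656 1.45145508 2.1436513 ] 0.023178567540703476
d [ 0.      0.0009 -0.0006] roll -0.0006 yaw now 9.96 tcp [ 0.5132 -0.0637  0.1394] toolz [ 2.e-04  1.e-04 -1.e+00]
```

View pics/wrist4.png

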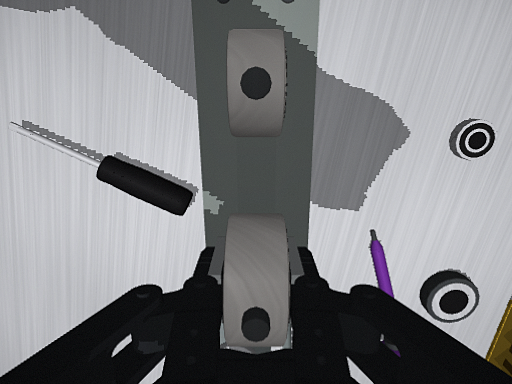

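>>> {"fn": "apply_moves", "kwargs": {
  "commands": [
    {"jaw": 1,"dx": 0,"dy": 0,"dz": -0.01,"roll": 0},
    {"jaw": 1,"dx": 0,"dy": 0,"dz": -0.03,"roll": 0},
    {"jaw": 1,"dx": 0,"dy": 0,"dz": -0.06,"roll": 0},
    {"jaw": 1,"dx": 0,"dy": 0,"dz": -0.09,"roll": 0},
    {"jaw": 1,"dx": 0,"dy": 0,"dz": -0.12,"roll": 0},
    {"jaw": 1,"dx": 0,"dy": 0,"dz": -0.15,"roll": 0},
    {"jaw": 1,"dx": 0,"dy": 0,"dz": -0.16,"roll": 0},
    {"jaw": 1,"dx": 0,"dy": 0,"dz": -0.16,"roll": 0},
    {"jaw": 1,"dx": 0,"dy": 0,"dz": -0.16,"roll": 0}
  ]
}}

```text
time_s: 6.8
position: [0.5123, -0.0635, 0.298]
ee_rot: [-0.001, 0.643, 0.766, -0.001]
ft_force: [-0.6, 0.1, -2.7]
opening: 0.0234
```

```bash
python3 look.py 5 wrist scene; python3 - <<'E'
from h import *
s=read_state();print(s['ft_force'],s['opening'],s['time_s'])
c=np.load('pics/wrist5.npy',allow_pickle=True).item()
# expected tip in tool frame: TCP +z 128mm
T=Rq(c['s']['ee_rot']);p=c['s']['position']
print(proj(c,[p+T[:,2]*x for x in (.118,.128,.110,.0)],c['s']), p)
E
```

```text
[-0.66537195  0.49544123 -3.2387029 ] 0.023631566168896397 6.9
[[254.69555335 187.93632969]
 [254.71467846 184.7406717 ]
 [254.67925485 190.65946152]
 [254.29555265 254.70955   ]] [ 0.51225075 -0.06354037  0.29797152]
```

View pics/wrist5.png

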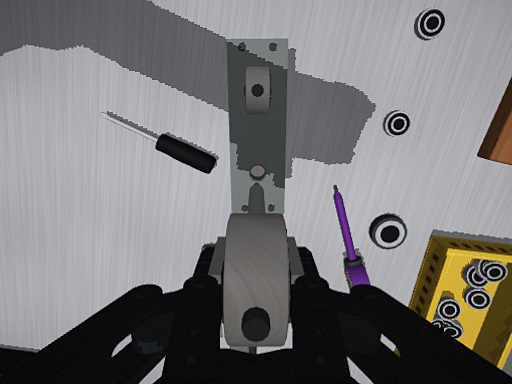

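View pics/scene5.png

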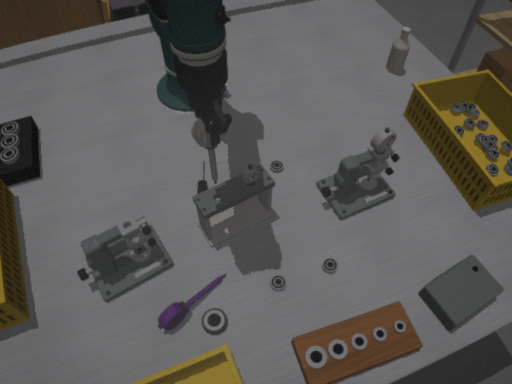

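```bash
cat >> h.py <<'E'
def plane(c,uv,z,s=None):
    x=rays(c,uv);Rm,t=campose(c,s);d=np.stack([x[:,0],-x[:,1],-np.ones(len(x))],1)@Rm.T
    return t+d*((z-t[2])/d[:,2])[:,None]
E
python3 - <<'E'
from h import *
for n,uv,b in (('top0',(391.5,203.9),(370,185,60,40)),('scene0',(127.2,224.2),(100,205,60,40)),('wrist5',None,None)):
    c=np.load(f'pics/{n}.npy',allow_pickle=True).item()
    if uv: 
        print(n,plane(c,uv,.137))
        x,y,w,h=b; a=cv2.resize(c['image'][y:y+h,x:x+w],None,fx=10,fy=10,interpolation=cv2.INTER_NEAREST);cv2.imwrite(f'pics/z_{n}.png',a[:,:,::-1])
        C=cloud(c);m=(c['depth']>0)&(abs(C[...,2]-.137)<.004)&(C[...,1]<-.17)&(C[...,1]>-.42)&(C[...,0]>.4)&(C[...,0]<.68)
        np.set_printoptions(precision=4,suppress=True)
        th=np.radians(13.3);e=np.array([[np.cos(th),np.sin(th)],[-np.sin(th),np.cos(th)]]);q=C[m][:,:2]@e.T
        # block extents: max along y is block front edge
        print('ymax',np.percentile(q[:,1],[98,99,99.7]))
        for lo in np.arange(-.5,-.25,.012):
            k=(q[:,1]>lo)&(q[:,1]<lo+.012)
            if k.sum()>5: print(round(lo,3),k.sum(),np.percentile(q[k,0],[2,98]))
        print(e@plane(c,uv,.137)[0,:2])
E
```

```text
top0 [[ 0.52316199 -0.25365712  0.137     ]]
ymax [-0.3338 -0.3323 -0.3314]
-0.464 69 [0.4371 0.4676]
-0.452 107 [0.4369 0.4677]
-0.44 105 [0.4373 0.468 ]
-0.428 82 [0.4411 0.4641]
-0.416 78 [0.4412 0.4638]
-0.404 78 [0.441  0.4637]
-0.392 96 [0.4367 0.4699]
-0.38 105 [0.4359 0.47  ]
-0.368 87 [0.4356 0.4707]
-0.356 117 [0.4365 0.4804]
-0.344 121 [0.4417 0.4859]
-0.332 8 [0.4416 0.4646]
[ 0.4508 -0.3672]
scene0 [[ 0.5229 -0.2526  0.137 ]]
ymax [-0.3336 -0.3322 -0.3312]
-0.464 74 [0.4368 0.4664]
-0.452 90 [0.4369 0.4668]
-0.44 90 [0.4376 0.4671]
-0.428 72 [0.4402 0.4636]
-0.416 69 [0.4399 0.4634]
-0.404 71 [0.4392 0.463 ]
-0.392 81 [0.4353 0.4686]
-0.38 87 [0.4344 0.4698]
-0.368 82 [0.4346 0.4707]
-0.356 89 [0.4356 0.4812]
-0.344 99 [0.4408 0.4861]
-0.332 7 [0.4409 0.4625]
[ 0.4508 -0.3661]
```

View pics/z_top0.png

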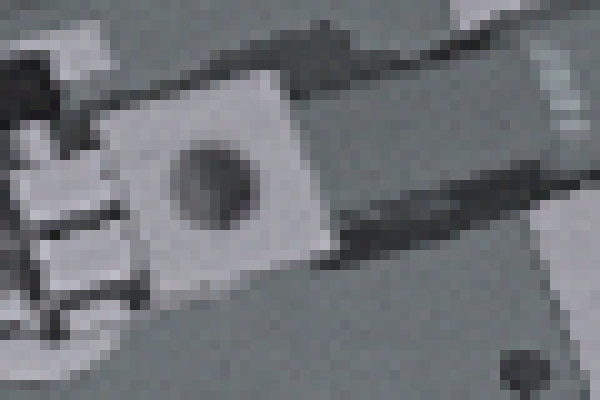

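View pics/z_scene0.png

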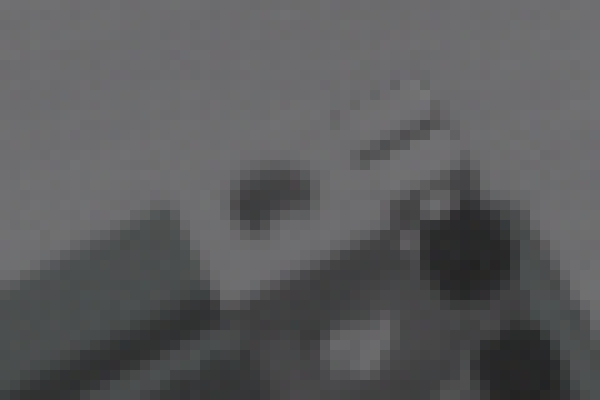

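```bash
python3 - <<'E'
from h import *
go([.523,-.253,.298],13)
E
```

```text
d [-1.883e-01 -2.230e-02  1.000e-04] roll -0.053 yaw now 9.96 tcp [ 0.5124 -0.0636  0.2981] toolz [-2.3e-03 -3.0e-04 -1.0e+00]
```

>>> {"fn": "apply_moves", "kwargs": {
  "commands": [
    {"jaw": 1,"dx": -0.02,"dy": 0,"dz": 0,"roll": -0.02},
    {"jaw": 1,"dx": -0.06,"dy": -0.005,"dz": 0,"roll": -0.05},
    {"jaw": 1,"dx": -0.105,"dy": -0.01,"dz": 0,"roll": -0.05},
    {"jaw": 1,"dx": -0.145,"dy": -0.016,"dz": 0,"roll": -0.05},
    {"jaw": 1,"dx": -0.175,"dy": -0.02,"dz": 0,"roll": -0.05},
    {"jaw": 1,"dx": -0.188,"dy": -0.022,"dz": 0,"roll": -0.05},
    {"jaw": 1,"dx": -0.188,"dy": -0.022,"dz": 0,"roll": -0.05},
    {"jaw": 1,"dx": -0.188,"dy": -0.022,"dz": 0,"roll": -0.05},
    {"jaw": 1,"dx": -0.188,"dy": -0.022,"dz": 0,"roll": -0.05}
  ]
}}

```text
time_s: 8.02
position: [0.5244, -0.2511, 0.2992]
ee_rot: [-0.0, 0.623, 0.782, 0.0]
ft_force: [0.4, 0.2, -2.3]
opening: 0.0234
```

```bash
python3 look.py 6 wrist scene top; python3 - <<'E'
from h import *
go([.523,-.253,.298],13)
c=np.load('pics/wrist6.npy',allow_pickle=True).item();s=c['s'];T=Rq(s['ee_rot']);p=s['position']
print(proj(c,[p+T[:,2]*x for x in (.128,.118,.110)],s),proj(c,[[.523,-.253,.137]],s))
a=c['image'][110:270,180:330];cv2.imwrite('pics/z6.png',cv2.resize(a,None,fx=5,fy=5,interpolation=cv2.INTER_NEAREST)[:600,:,::-1])
d=np.load('pics/scene6.npy',allow_pickle=True).item()['image'][150:300,60:220];cv2.imwrite('pics/s6.png',cv2.resize(d,None,fx=5,fy=5,interpolation=2)[:600,:,::-1])
d=np.load('pics/top6.npy',allow_pickle=True).item()['image'][150:260,330:460];cv2.imwrite('pics/t6.png',cv2.resize(d,None,fx=5,fy=5,interpolation=2)[:600,:,::-1])
E
```

```text
d [-0.0008 -0.0014  0.0014] roll -0.0017 yaw now 12.9 tcp [ 0.5242 -0.2519  0.2994] toolz [ 2.e-04  3.e-04 -1.e+00]
[[254.67272323 184.691796  ]
 [254.65211681 187.88659571]
 [254.63455597 190.60899856]] [[252.94128007 176.82425721]]
```

View pics/z6.png

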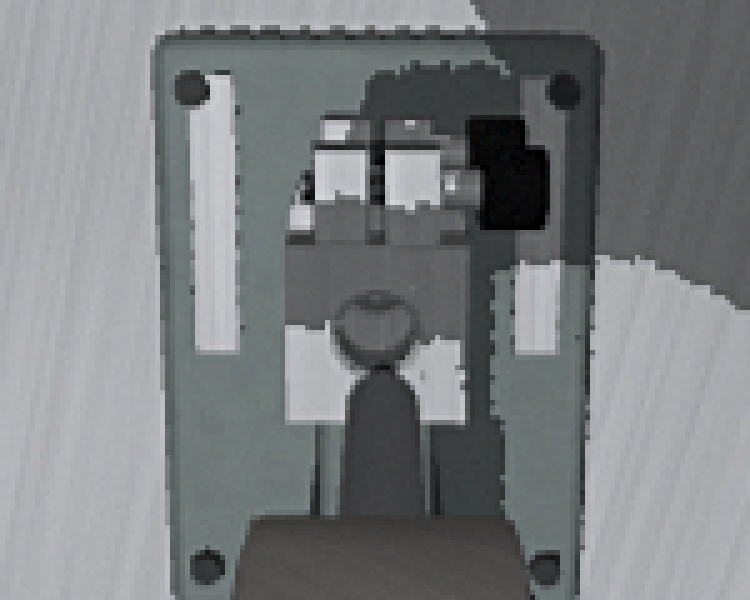

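View pics/s6.png

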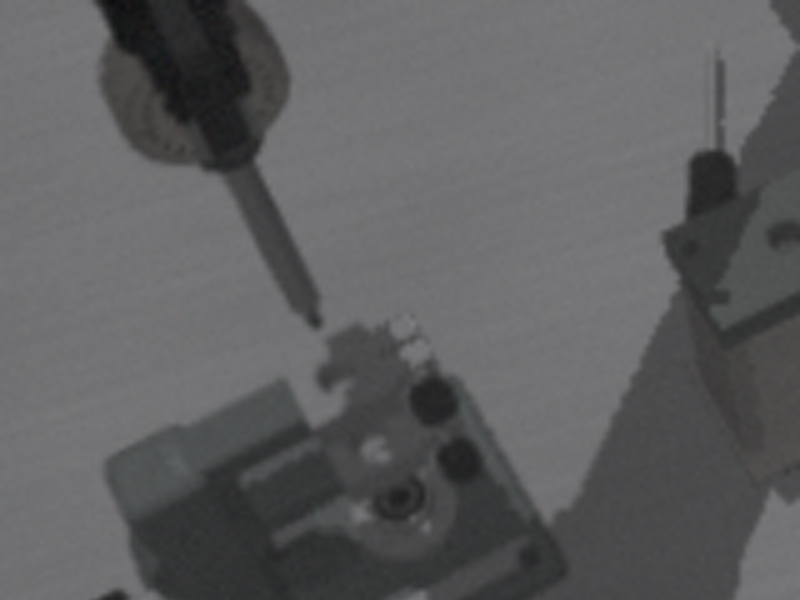

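View pics/t6.png

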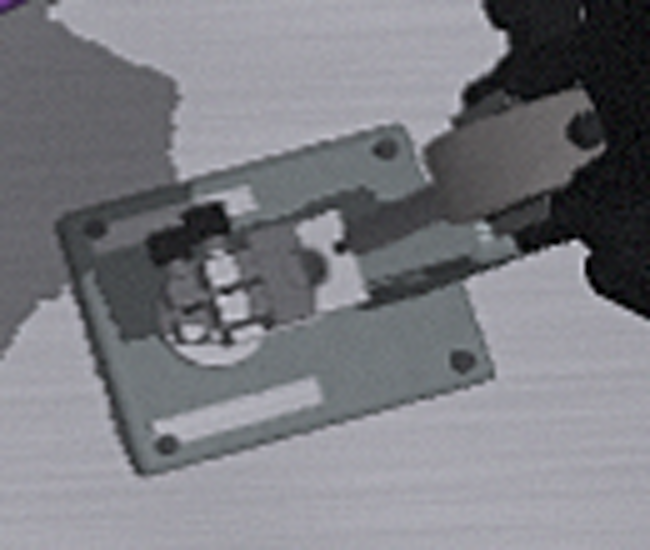

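```bash
cat >> h.py <<'E'
def tri(obs):
    A=np.zeros((3,3));b=np.zeros(3)
    for c,uv,s in obs:
        x=rays(c,uv)[0];Rm,t=campose(c,s);d=Rm@np.array([x[0],-x[1],-1]);d/=np.linalg.norm(d);M=np.eye(3)-np.outer(d,d);A+=M;b+=M@t
    X=np.linalg.solve(A,b); return X,[np.round(proj(c,X,s)[0]-uv,2) for c,uv,s in obs]
E
python3 - <<'E'
from h import *
np.set_printoptions(precision=4,suppress=True)
L=lambda n:np.load(f'pics/{n}.npy',allow_pickle=True).item()
w,t,sc=L('wrist6'),L('top6'),L('scene6');s=w['s']
tip=tri([(w,np.array([255.8,184]),s),(t,np.array([397.8,199]),None),(sc,np.array([123,214.2]),None)]);print('tip',tip)
hole=tri([(w,np.array([254.7,175.6]),s),(t,np.array([391.2,203.3]),None),(sc,np.array([126.6,224.2]),None)]);print('hole',hole)
print(plane(w,[254.7,175.6],.137,s),plane(t,[391.2,203.3],.137),plane(sc,[126.6,224.2],.137))
print('tip@.171',plane(w,[255.8,184],.171,s),plane(t,[397.8,199],.171),plane(sc,[123,214.2],.171))
# block outline from wrist depth
C=cloud(w,s);m=(w['depth']>0)&(abs(C[...,2]-.137)<.005)&(C[...,1]>-.40)
print('ztop',np.median(C[m][:,2]),m.sum());ys,xs=np.nonzero(m);print(xs.min(),xs.max(),ys.min(),ys.max())
P=C[m];r=cv2.minAreaRect((P[:,:2]*1000).astype(np.float32));print(r)
print('stem pts');T=Rq(s['ee_rot'])
for z0 in (.19,.2,.21,.22,.23):
    k=(w['depth']>0)&(abs(C[...,2]-z0)<.004)&(abs(C[...,0]-.524)<.02)&(abs(C[...,1]+.25)<.02);print(z0,k.sum(),C[k].mean(0))
E
```

```text
tip (array([ 0.5252, -0.2502,  0.1759]), [array([-0.02,  1.5 ]), array([-0.48,  0.16]), array([ 0.24, -0.09])])
hole (array([ 0.5241, -0.2523,  0.1389]), [array([-0.51,  1.27]), array([-0.12, -0.04]), array([ 0.59, -0.05])])
[[ 0.5244 -0.2514  0.137 ]] [[ 0.5243 -0.2532  0.137 ]] [[ 0.5225 -0.2537  0.137 ]]
tip@.171 [[ 0.5252 -0.2503  0.171 ]] [[ 0.5262 -0.2531  0.171 ]] [[ 0.5216 -0.2515  0.171 ]]
ztop 0.1360367003590321 1789
237 289 139 212
((532.4439086914062, -252.00161743164062), (50.787471771240234, 75.58916473388672), 12.171449661254883)
stem pts
0.19 17 [ 0.5246 -0.246   0.1917]
0.2 41 [ 0.5243 -0.2458  0.1998]
0.21 42 [ 0.5243 -0.2458  0.2101]
0.22 48 [ 0.524  -0.246   0.2203]
0.23 61 [ 0.5243 -0.2459  0.2299]
```

```bash
python3 - <<'E'
from h import *
s=read_state();p=s['position'];go(p+np.array([-.0011,-.0017,-.026]),13)
E
```

```text
d [-0.0014 -0.0015  0.026 ] roll -0.0017 yaw now 12.9 tcp [ 0.5242 -0.2519  0.2994] toolz [ 2.e-04  3.e-04 -1.e+00]
```

>>> {"fn": "apply_moves", "kwargs": {
  "commands": [
    {"jaw": 1,"dx": -0.0015,"dy": -0.0015,"dz": 0.012,"roll": 0},
    {"jaw": 1,"dx": -0.0015,"dy": -0.0015,"dz": 0.026,"roll": 0},
    {"jaw": 1,"dx": -0.0015,"dy": -0.0015,"dz": 0.026,"roll": 0},
    {"jaw": 1,"dx": -0.0015,"dy": -0.0015,"dz": 0.026,"roll": 0},
    {"jaw": 1,"dx": -0.0015,"dy": -0.0015,"dz": 0.026,"roll": 0}
  ]
}}

```text
time_s: 8.8
position: [0.5231, -0.2547, 0.2737]
ee_rot: [0.0, 0.624, 0.782, 0.0]
ft_force: [-0.1, 0.7, -2.7]
opening: 0.0237
```

```bash
python3 look.py 7 wrist scene top; python3 - <<'E'
from h import *
s=read_state();go(s['position'],13);print(s['ft_force'],s['opening'])
c=np.load('pics/wrist7.npy',allow_pickle=True).item()
a=c['image'][130:230,195:325];cv2.imwrite('pics/z7.png',cv2.resize(a,None,fx=6,fy=6,interpolation=cv2.INTER_CUBIC)[:600,:,::-1])
d=np.load('pics/scene7.npy',allow_pickle=True).item()['image'][170:270,80:180];cv2.imwrite('pics/s7.png',cv2.resize(d,None,fx=6,fy=6,interpolation=2)[:600,:,::-1])
d=np.load('pics/top7.npy',allow_pickle=True).item()['image'][160:250,340:450];cv2.imwrite('pics/t7.png',cv2.resize(d,None,fx=6,fy=6,interpolation=2)[:600,:,::-1])
E
```

```text
d [0. 0. 0.] roll -0.0029 yaw now 12.83 tcp [ 0.523  -0.2545  0.2736] toolz [ 7.e-04 -1.e-04 -1.e+00]
[ 0.20001618 -0.07625054 -1.81166327] 0.023276511764449365
```

View pics/z7.png

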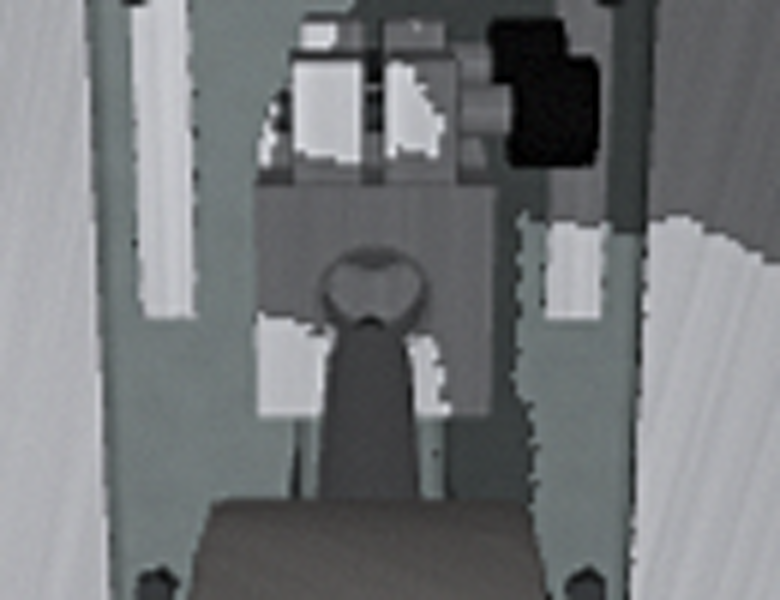

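View pics/s7.png

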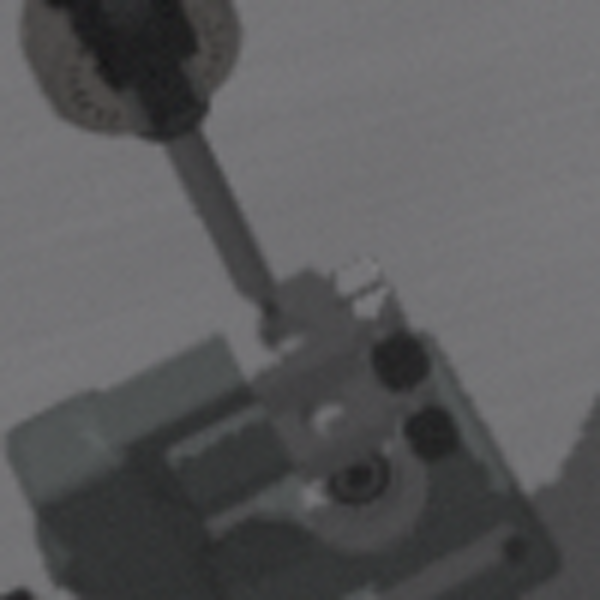

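View pics/t7.png

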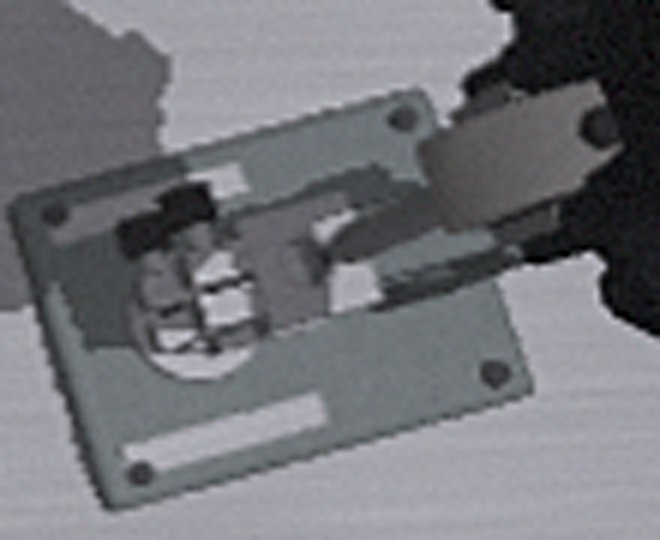

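```bash
cat >> h.py <<'E'
def circ(x,y,z,r,n=60):
    a=np.linspace(0,2*np.pi,n);return np.stack([x+r*np.cos(a),y+r*np.sin(a),np.full(n,z)],1)
def overlay(c,s,tip,hole,box,f,name):
    x,y,w,h=box; im=cv2.resize(c['image'][y:y+h,x:x+w],None,fx=f,fy=f,interpolation=2)[:,:,::-1].copy()
    L=[(circ(*hole,.137,.00775),(0,255,0))]+[(circ(tip[0],tip[1],tip[2]+z,r),(0,0,255)) for z,r in ((0,.0025),(.01,.0025),(.018,.006),(.06,.006),(.1,.006))]
    for P,col in L:
        q=((proj(c,P,s)-[x,y]+.5)*f).astype(np.int32);cv2.polylines(im,[q],True,col,1)
    cv2.imwrite(name,im)
E
python3 - <<'E'
from h import *
L=lambda n:np.load(f'pics/{n}.npy',allow_pickle=True).item()
w,t,sc=L('wrist7'),L('top7'),L('scene7');s=w['s']
p=s['position'];T=Rq(s['ee_rot'])
tip=p+T[:,2]*.1275+T[:,1]*.001
hole=tip+T[:,0]*.0028+T[:,1]*.0008
print(tip,hole,p)
overlay(w,s,tip,hole[:2],(215,150,80,70),8,'pics/ow7.png')
overlay(t,None,tip,hole[:2],(360,170,80,60),8,'pics/ot7.png')
overlay(sc,None,tip,hole[:2],(80,170,80,75),8,'pics/os7.png')
E
```

```text
[ 0.52415813 -0.25447854  0.14616796] [ 0.52431659 -0.25157081  0.1461672 ] [ 0.52308486 -0.25466197  0.27366723]
```

View pics/ow7.png

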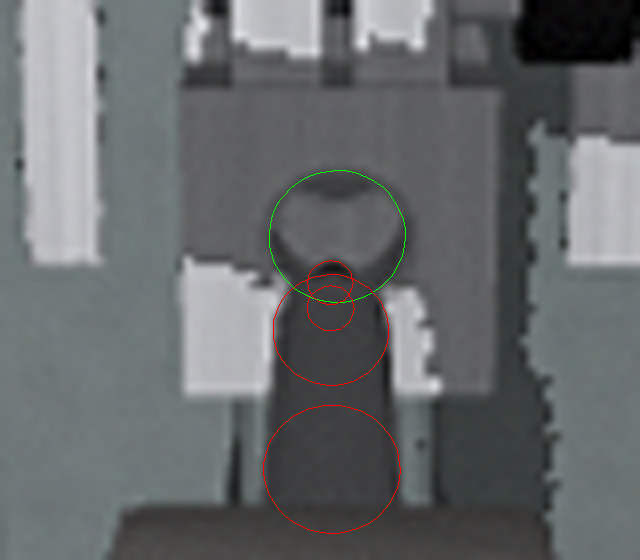

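View pics/ot7.png

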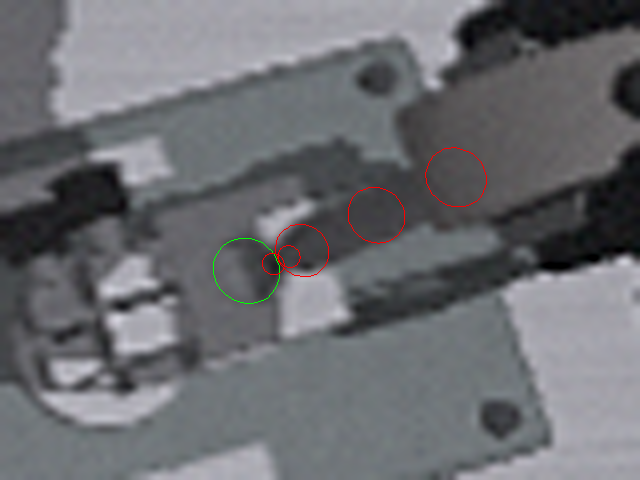

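View pics/os7.png

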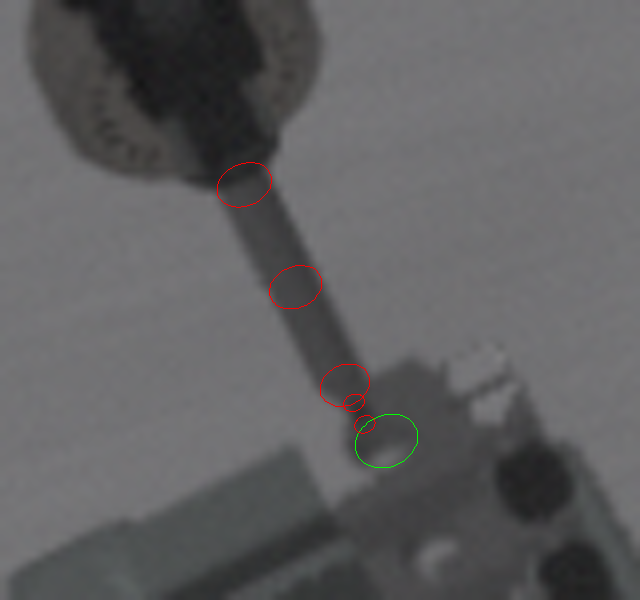

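>>> {"fn": "apply_moves", "kwargs": {
  "commands": [
    {"jaw": 1,"dx": 0.002,"dy": 0.0008,"dz": 0,"roll": 0},
    {"jaw": 1,"dx": 0.002,"dy": 0.0008,"dz": 0.0,"roll": 0},
    {"jaw": 1,"dx": 0.002,"dy": 0.0008,"dz": 0.006,"roll": 0},
    {"jaw": 1,"dx": 0.002,"dy": 0.0008,"dz": 0.012,"roll": 0},
    {"jaw": 1,"dx": 0.002,"dy": 0.0008,"dz": 0.018,"roll": 0},
    {"jaw": 1,"dx": 0.002,"dy": 0.0008,"dz": 0.018,"roll": 0},
    {"jaw": 1,"dx": 0.002,"dy": 0.0008,"dz": 0.018,"roll": 0}
  ]
}}

```text
time_s: 9.82
position: [0.5232, -0.2524, 0.2553]
ee_rot: [0.0, 0.624, 0.782, -0.0]
ft_force: [0.5, 0.5, -2.2]
opening: 0.0237
```

```bash
cat > ov.py <<'E'
import sys
from h import *
n=sys.argv[1]; hole=[float(v) for v in sys.argv[2:4]]; oy=float(sys.argv[4]); ox=float(sys.argv[5])
L=lambda k:np.load(f'pics/{k}{n}.npy',allow_pickle=True).item()
w=L('wrist');s=w['s'];p=s['position'];T=Rq(s['ee_rot'])
tip=p+T[:,2]*.1275+T[:,1]*oy+T[:,0]*ox
print('tip',tip,'tcp',p,'rel tool',T.T@(np.array([*hole,tip[2]])-tip),s['ft_force'],s['opening'])
go(p,13)
overlay(w,s,tip,hole,(215,150,80,70),8,f'pics/ow{n}.png')
for k,b in (('top',(360,170,80,60)),('scene',(80,170,80,75))):
    try: overlay(L(k),None,tip,hole,b,8,f'pics/o{k}{n}.png')
    except FileNotFoundError: pass
E
python3 look.py 8 wrist scene top; python3 ov.py 8 .5243 -.2516 .001 0
```

```text
tip [ 0.52421925 -0.25223168  0.12782911] tcp [ 0.52323203 -0.25243862  0.25532904] rel tool [ 5.98000962e-04  2.18943011e-04 -6.67060630e-08] [ 0.51668372  0.53352341 -2.2104948 ] 0.02365637005231549
d [ 0.     -0.0001  0.0002] roll -0.003 yaw now 12.83 tcp [ 0.5234 -0.2524  0.2555] toolz [ 6.e-04 -1.e-04 -1.e+00]
```

View pics/ow8.png

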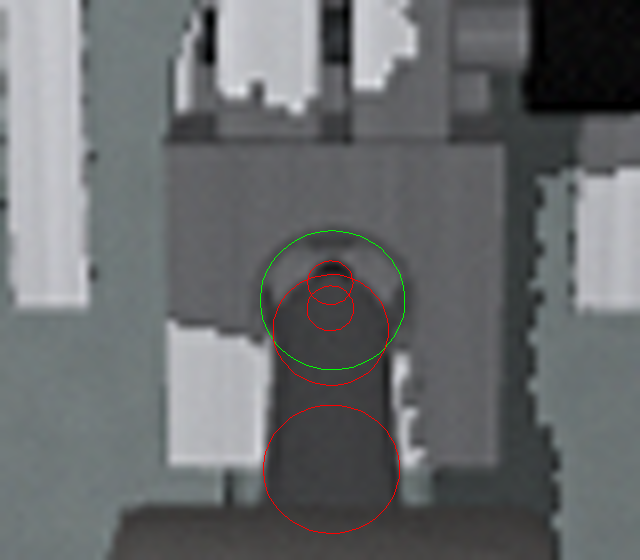

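View pics/otop8.png

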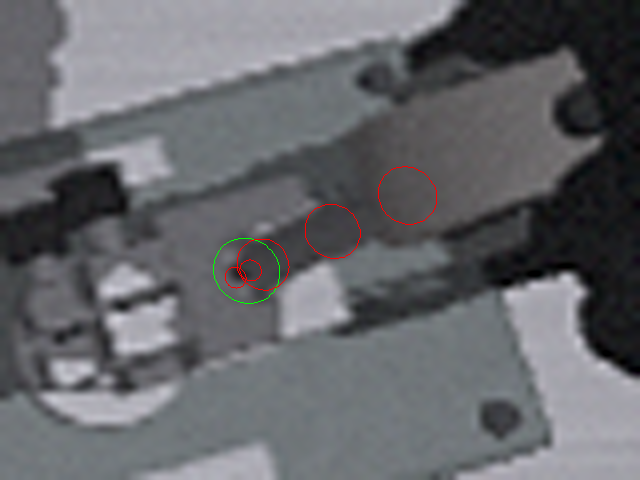

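View pics/oscene8.png

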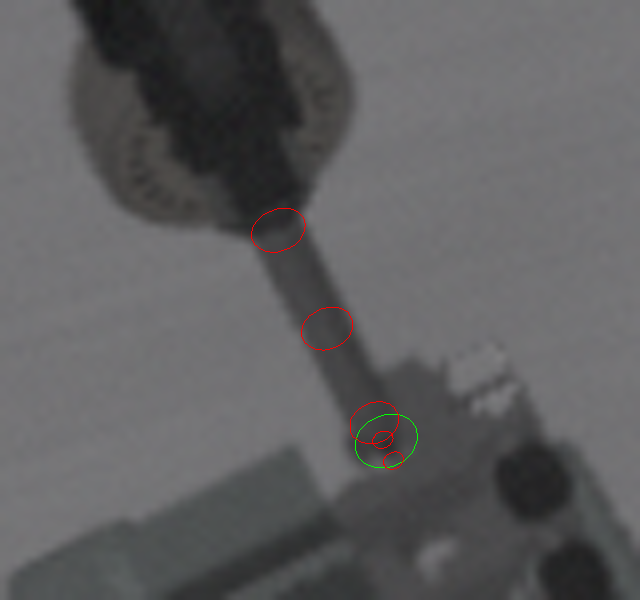

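>>> {"fn": "apply_moves", "kwargs": {
  "commands": [
    {"jaw": 1,"dx": 0.0002,"dy": 0.0002,"dz": 0.004,"roll": 0},
    {"jaw": 1,"dx": 0.0002,"dy": 0.0002,"dz": 0.008,"roll": 0},
    {"jaw": 1,"dx": 0.0002,"dy": 0.0002,"dz": 0.012,"roll": 0},
    {"jaw": 1,"dx": 0.0002,"dy": 0.0002,"dz": 0.012,"roll": 0}
  ]
}}

```text
time_s: 10.48
position: [0.5231, -0.252, 0.2428]
ee_rot: [-0.0, 0.624, 0.782, -0.0]
ft_force: [-0.0, 0.3, -3.6]
opening: 0.0234
```

```bash
python3 look.py 9 wrist scene; python3 ov.py 9 .5242 -.2520 .001 0
```

```text
tip [ 0.52394145 -0.25170257  0.11527398] tcp [ 0.52308277 -0.25195194  0.24277476] rel tool [-3.47419350e-04  1.86039372e-04 -2.99566056e-07] [-0.01184009  0.32363211 -3.60850858] 0.023354133704058973
d [ 0.0003 -0.0002  0.0005] roll -0.003 yaw now 12.83 tcp [ 0.5233 -0.2522  0.2433] toolz [-1.e-04 -1.e-04 -1.e+00]
```

View pics/ow9.png

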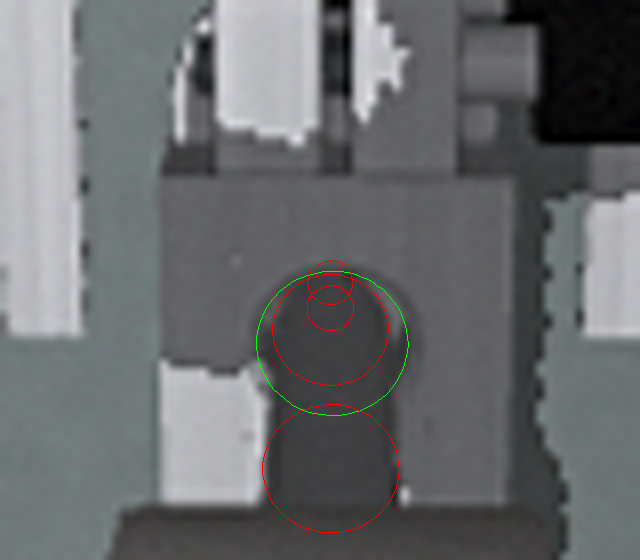

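View pics/oscene9.png

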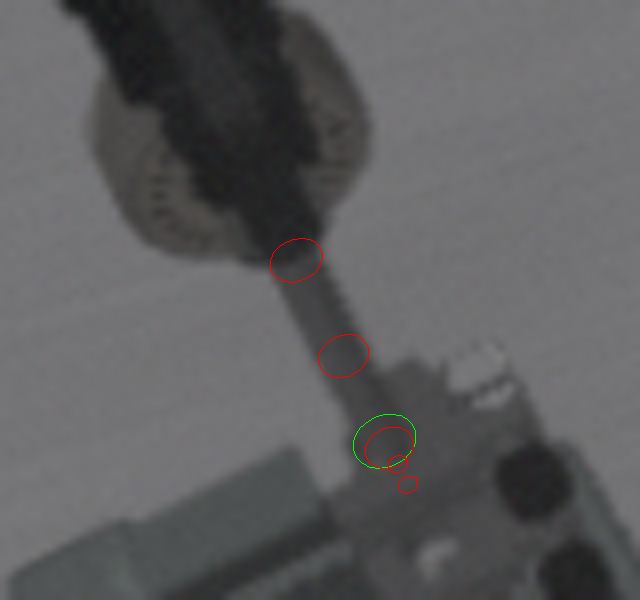

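>>> {"fn": "apply_moves", "kwargs": {
  "commands": [
    {"jaw": 1,"dx": 0.0004,"dy": 0.0002,"dz": 0.005,"roll": 0},
    {"jaw": 1,"dx": 0.0004,"dy": 0.0002,"dz": 0.01,"roll": 0},
    {"jaw": 1,"dx": 0.0004,"dy": 0.0002,"dz": 0.015,"roll": 0},
    {"jaw": 1,"dx": 0.0004,"dy": 0.0002,"dz": 0.015,"roll": 0}
  ]
}}

```text
time_s: 11.08
position: [0.5232, -0.2515, 0.2277]
ee_rot: [-0.0, 0.624, 0.782, -0.0]
ft_force: [0.6, -0.0, -2.7]
opening: 0.0232
```

```bash
python3 look.py 10 wrist scene; python3 ov.py 10 .5243 -.2513 .001 0
```

```text
tip [ 0.52401676 -0.25128566  0.10020644] tcp [ 0.52316231 -0.25153237  0.22770726] rel tool [-7.68761427e-05  2.72988763e-04 -2.70658519e-07] [ 0.5802335  -0.04109044 -2.67190716] 0.023216373619019837
d [ 0.0002 -0.0002  0.0005] roll -0.0031 yaw now 12.82 tcp [ 0.5234 -0.2517  0.2282] toolz [-1.e-04  0.e+00 -1.e+00]
```

View pics/ow10.png

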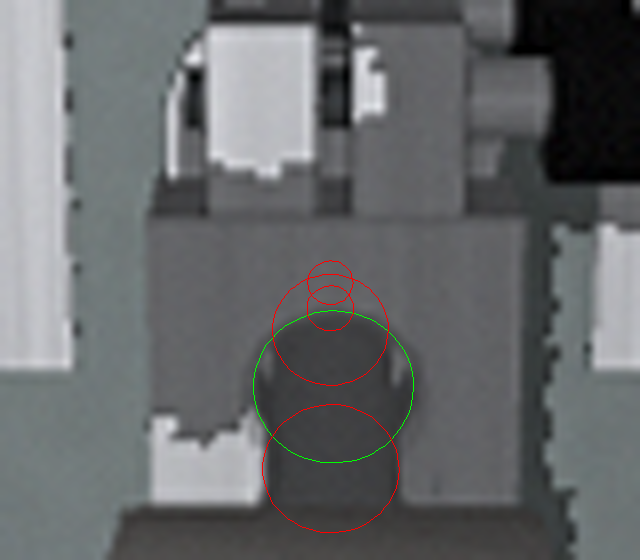

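View pics/oscene10.png

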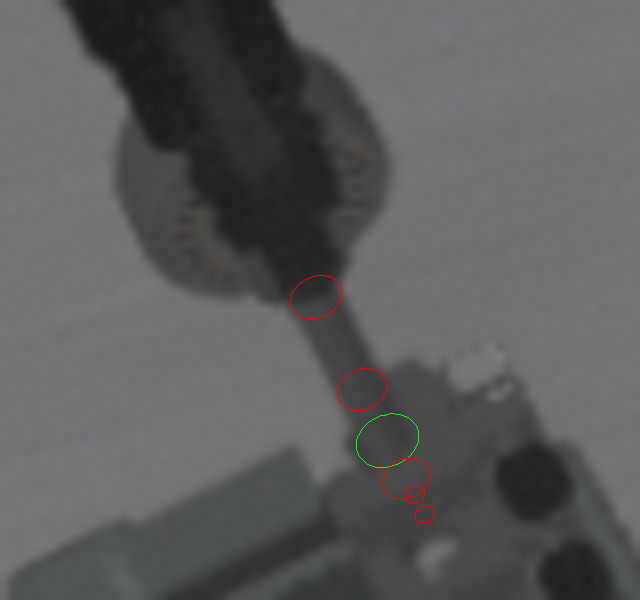

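>>> {"fn": "apply_moves", "kwargs": {
  "commands": [
    {"jaw": 1,"dx": 0,"dy": 0.0002,"dz": 0.006,"roll": 0},
    {"jaw": 1,"dx": 0,"dy": 0.0002,"dz": 0.012,"roll": 0},
    {"jaw": 1,"dx": 0,"dy": 0.0002,"dz": 0.018,"roll": 0},
    {"jaw": 1,"dx": 0,"dy": 0.0002,"dz": 0.022,"roll": 0},
    {"jaw": 1,"dx": 0,"dy": 0.0002,"dz": 0.022,"roll": 0}
  ]
}}

```text
time_s: 11.8
position: [0.5234, -0.2515, 0.2059]
ee_rot: [-0.0, 0.624, 0.782, -0.0]
ft_force: [0.1, -1.6, -1.5]
opening: 0.0234
```

```bash
python3 look.py 11 wrist scene; python3 ov.py 11 .5243 -.2513 .001 0
```

```text
tip [ 0.52430198 -0.25128546  0.07836254] tcp [ 0.52341934 -0.25152949  0.20586317] rel tool [-1.37377856e-05 -5.15681196e-06 -1.07434594e-09] [ 0.06626222 -1.59111758 -1.47386346] 0.023427142064360997
d [ 0.0002 -0.0003  0.0005] roll -0.003 yaw now 12.83 tcp [ 0.5237 -0.2517  0.2064] toolz [ 2.e-04 -1.e-04 -1.e+00]
```

View pics/ow11.png

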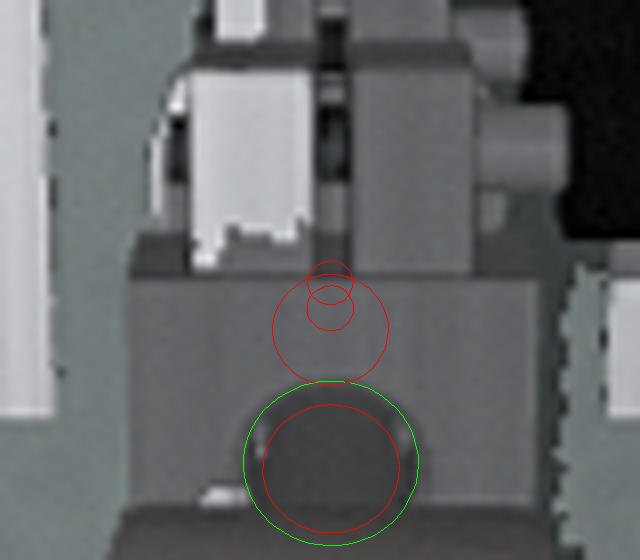

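View pics/oscene11.png

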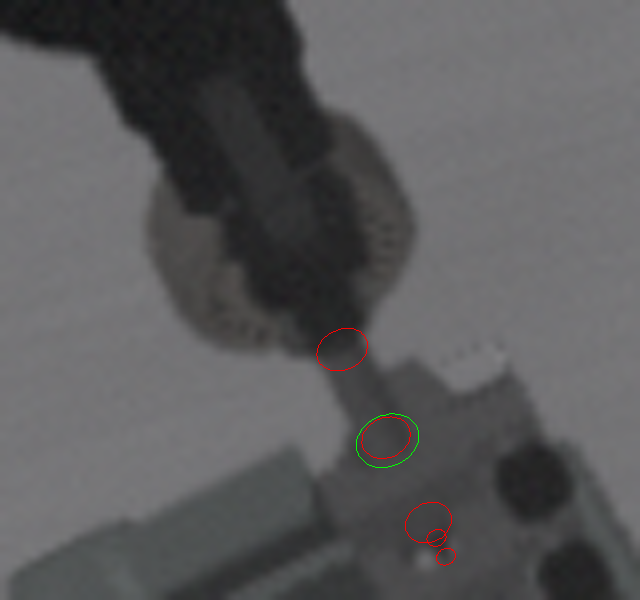

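>>> {"fn": "apply_moves", "kwargs": {
  "commands": [
    {"jaw": 1,"dx": 0,"dy": 0,"dz": 0.004,"roll": 0},
    {"jaw": 1,"dx": 0,"dy": 0,"dz": 0.008,"roll": 0},
    {"jaw": 1,"dx": 0,"dy": 0,"dz": 0.012,"roll": 0},
    {"jaw": 1,"dx": 0,"dy": 0,"dz": 0.016,"roll": 0},
    {"jaw": 1,"dx": 0,"dy": 0,"dz": 0.016,"roll": 0}
  ]
}}

```text
time_s: 12.52
position: [0.5234, -0.2515, 0.1898]
ee_rot: [-0.0, 0.624, 0.782, -0.0]
ft_force: [-0.4, 0.0, -1.8]
opening: 0.0236
```

```bash
python3 look.py 12 wrist scene; python3 ov.py 12 .5243 -.2513 .001 0; python3 - <<'E'
from h import *
for i in range(3):
    s=read_state();print(s['ft_force'],s['moment']);capture('wrist')
E
```

```text
tip [ 0.52428525 -0.25125995  0.06234424] tcp [ 0.5234049  -0.25150934  0.18984488] rel tool [-4.23226397e-05  5.49098414e-06 -1.95493834e-08] [-0.42626422  0.02077843 -1.83871454] 0.023645434063033748
d [ 0.0002 -0.0002  0.0005] roll -0.003 yaw now 12.83 tcp [ 0.5237 -0.2517  0.1903] toolz [ 1.e-04 -1.e-04 -1.e+00]
[-0.60633555  0.39589144 -2.57908434] [ 0.00502184  0.00200362 -0.045096  ]
[-0.33937483 -0.02142275 -2.87218992] [ 0.01263994 -0.02444722 -0.01475742]
[ 0.01184706  0.76135253 -2.01985428] [ 0.05880615 -0.10499105  0.03403848]
```

View pics/ow12.png

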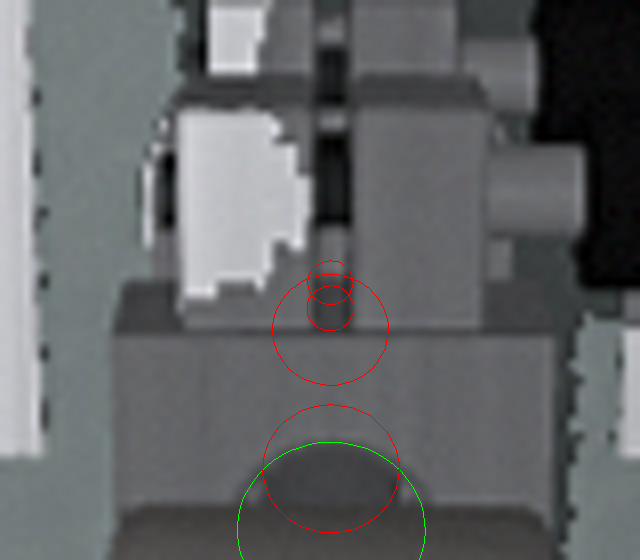

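>>> {"fn": "apply_moves", "kwargs": {
  "commands": [
    {"jaw": 1,"dx": 0,"dy": 0,"dz": 0.004,"roll": 0},
    {"jaw": 1,"dx": 0,"dy": 0,"dz": 0.008,"roll": 0},
    {"jaw": 1,"dx": 0,"dy": 0,"dz": 0.012,"roll": 0},
    {"jaw": 1,"dx": 0,"dy": 0,"dz": 0.016,"roll": 0},
    {"jaw": 1,"dx": 0,"dy": 0,"dz": 0.018,"roll": 0},
    {"jaw": 1,"dx": 0,"dy": 0,"dz": 0.018,"roll": 0},
    {"jaw": 1,"dx": 0,"dy": 0,"dz": 0.018,"roll": 0}
  ]
}}

```text
time_s: 13.65
position: [0.5237, -0.2517, 0.1724]
ee_rot: [0.0, 0.624, 0.782, 0.0]
ft_force: [-0.0, 0.1, -2.7]
opening: 0.0234
```

```bash
python3 look.py 13 wrist scene top; python3 ov.py 13 .5243 -.2513 .001 0; python3 - <<'E'
from h import *
for i in range(4):
    s=read_state();print(s['ft_force'],s['moment'],s['opening'],s['position'],s['time_s']);capture('top')
d=np.load('pics/scene13.npy',allow_pickle=True).item()['image'][160:300,60:220];cv2.imwrite('pics/s13.png',cv2.resize(d,None,fx=4,fy=4,interpolation=2)[:,:,::-1])
for n in('scene','top'):
  c=capture(n)
  for t in ['master_ring','bearing_1','screwdriver','gauge_small','bearing_anvil']:
    for b in boxes_of(n,t)[:3]:
        Rm,t0=campose(c); print(n,t,round(b['p'],2),np.round(Rm@np.array(b['at'])+t0,3))
E
```

```text
tip [ 0.5247283  -0.25147146  0.04490245] tcp [ 0.52371895 -0.25168062  0.1724022 ] rel tool [ 2.62283665e-04 -3.79540581e-04 -1.32622673e-07] [-1.11234721e-03  9.51221286e-02 -2.70821182e+00] 0.023444758829781753
d [-0. -0.  0.] roll -0.003 yaw now 12.83 tcp [ 0.5237 -0.2516  0.1724] toolz [ 3.e-04 -1.e-04 -1.e+00]
[ 0.10014389  0.82158365 -2.7655175 ] [ 0.05935791 -0.01995313 -0.02606367] 0.023391250571011147 [ 0.52374218 -0.25164334  0.17243644] 13.8
[-0.1887942  -0.00626062 -3.1116596 ] [ 0.0597173  -0.02086138 -0.03273639] 0.02326618069595125 [ 0.52372165 -0.25160639  0.172396  ] 13.85
[-0.10081116 -0.00581526 -2.85350365] [-0.00250545 -0.0423666   0.01358191] 0.02359831562791126 [ 0.52369021 -0.25162868  0.172402  ] 13.9
[-0.12467418 -0.90893409 -2.17042635] [ 0.01030199 -0.02055202 -0.07025014] 0.023701626460826505 [ 0.52368401 -0.25161762  0.17239144] 13.95
scene master_ring 0.7 [ 0.723 -0.145  0.014]
scene master_ring 0.69 [0.69  0.132 0.013]
scene bearing_1 0.73 [0.694 0.128 0.012]
scene bearing_1 0.56 [0.392 0.121 0.014]
scene bearing_1 0.56 [ 0.724 -0.146  0.014]
scene screwdriver 0.69 [ 0.39  -0.069  0.02 ]
scene gauge_small 0.79 [0.507 0.01  0.156]
top master_ring 0.68 [ 0.724 -0.145  0.014]
top master_ring 0.6 [0.52  0.271 0.018]
top master_ring 0.46 [ 0.513 -0.238  0.012]
top bearing_1 0.74 [0.693 0.127 0.012]
top bearing_1 0.52 [0.687 0.008 0.01 ]
top screwdriver 0.75 [ 0.409 -0.075  0.025]
top screwdriver 0.52 [0.694 0.128 0.012]
top gauge_small 0.68 [0.505 0.018 0.161]
top gauge_small 0.61 [0.684 0.006 0.007]
top bearing_anvil 0.38 [ 0.514 -0.237  0.016]
top bearing_anvil 0.34 [0.694 0.128 0.01 ]
top bearing_anvil 0.29 [ 0.413 -0.072  0.022]
```

View pics/s13.png

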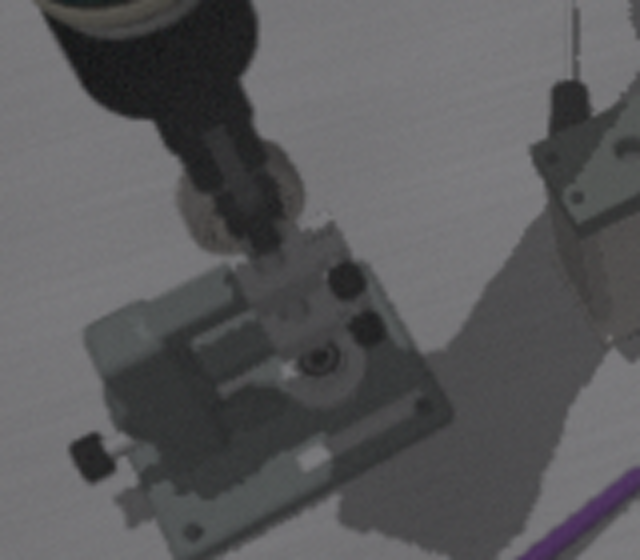

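View pics/ow13.png

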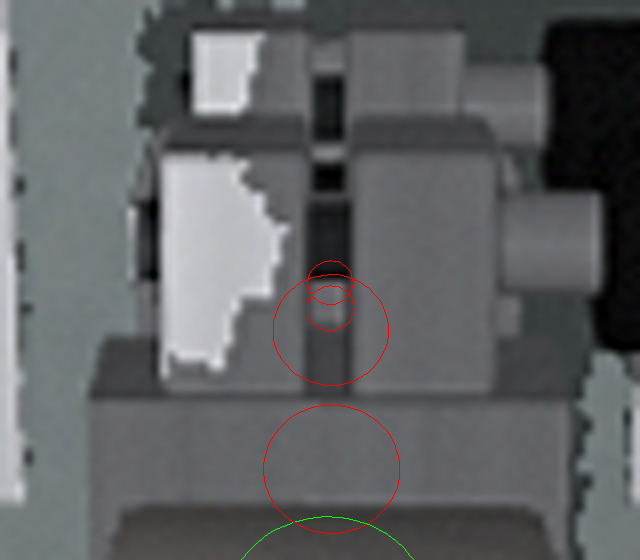

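```bash
python3 -c "
from bench import *
print(sign_off())"
```

```text
the job is handed in; nothing more can be done
None
```

I took the long-stem gauge out of the rack and lowered it through both bushings of the empty right-hand stand (stand_2). I handed in at about 14 s while still holding it there.

**Last checks before handing in:**
- **Height:** worked out from the gripper's position, the contact point is about 45 mm above the table, 13 mm over the bearing. The stem end is at about 63 mm, below the lower bushing's underside at 72 mm. The wrist picture showed no slip in the grip. I did not see the stem end below the lower bushing directly.
- **Contact with the stand:** the wrist force was only the gauge's weight, about -2.7 N vertical, and sideways under 1 N in the final readings.
- **Centring and tilt:** the stem was within about 0.5 mm of the bore centre in the wrist pictures, and the tool axis was vertical to better than 0.1 deg.
- **Grip:** the finger opening held at 23.4 mm with a 50 N grip.

**Where the checks were weaker:**
- The scene and top cameras put the bore about 1.5–2 mm away from where the wrist camera did. I trusted the wrist camera, and the nearly force-free insertion supported that.
- **Other things:** the small gauge, setting ring, screwdriver and the two table bearings last found were where they started, within detection noise. The third was last seen at 4.7 s. In the last scene picture the anvil bearing looked in place, but the detector gave only low-confidence hits on it.
- The purple look-alike, first seen standing on the table ahead of the rack, fell over during my first approach. I measured no contact force and did not go near it on purpose.

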